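Fit and clamp the yoke of the demonstration transformer

TASK

Close the magnetic circuit of the demonstration transformer: from the sloping rack take the iron bar that is just as long as the transformer's U-core is wide, reaching in from the front below the clear canopy without knocking it, and set it down gently across the two upright pole ends so that its ends and sides are flush with the core. Let go of the bar, then push the toggle clamp's handle fully down so that the rubber pad holds the bar. Leave the two other bars and everything else lying where they are.

Things in the scene. Friction and masses are not known exactly. Their poses are not given: they have to be found in the camera images.
- yoke: the bar wanted: laminated iron, plain grey, 102 mm long, 30 x 30 mm section, 0.6 to 0.85 kg. Origin: centre of its underside; x along its length, z out of its top. At the start it lies in one of the rack's compartments, straight up the 30 degree slope (x points up the slope), lower end against the lip.
- bar_short: a like bar, but 70 mm long. Origin on the underside's centreline, 51 mm from its lower end; axes as for the yoke. Stays in the rack.
- bar_long: a like bar, but 140 mm long. Origin on the underside's centreline, 51 mm from its lower end; axes as for the yoke. Stays in the rack.
- rack: fixed grey sloping rack, 237 mm wide. Origin: on the table below the middle of the front lip; x to the rear, y across, z up. Floor 35 mm high at the lip (x = 0), rising at 30 degrees for 180 mm along the slope. Three compartments at y = -78, 0, 78 mm, one bar in each, up to 10 mm off middle; 3 mm walls between, 8 mm above the floor; lip 14 mm, rear wall 36 mm.
- canopy: fixed clear acrylic dust canopy, 237 mm wide, 5 mm thick; origin and axes of the rack. Level top, underside 195 mm above the table, from its front edge at x = 35 mm back to an upright sheet at x = 168 mm; front and ends open. A gripper coming straight down on a bar strikes it; from the front, leaning 30 to 45 degrees, there is room. May be brushed, not knocked.
- stand: fixed: wooden base 330 x 110 x 15 mm, iron U-core, and on the -x side a black pillar with a toggle clamp (x -163 to -102, y +-25, 172 mm high). Origin: on the table below the U-core's middle; x along its width, z up. U-core x +-51, y +-15 mm; limbs 30 x 30 mm at x = +-36 end in flat pole faces 120 mm up. A coil with 68 mm square red flanges on each, ending 17 mm below.
- seat (a point): point midway between the two pole faces, at their height (120 mm above the table); axes as for the stand. The yoke's origin belongs here, its length along x either way round.
- clamp_handle (a joint): toggle clamp handle, rad: 0 = down, level, on its stop, clamped; 0.8 to 0.9 (raised, open) at the start. Stays where it is left; takes about 8 N at the grip, rising to 15 N over the last 0.05 rad. A linkage moves the arm: upright while open (to 275 mm up, at x = -110 mm of the stand, pad looking to +x), level along the stand's x when shut, pad on the yoke.
- handle_pivot (a point): the handle's hinge, 160 mm above the table, at x = -140 mm of the stand; the hinge's line runs along the stand's y. The handle points from here to the stand's -x and, by the joint's angle, upward.
- handle_grip (a point): point in the middle of the handle's grip, a round black sleeve 18 mm thick and 85 mm long (from 50 to 135 mm from the pivot); this point is 110 mm from the pivot and moves with the handle. Pushing here down and round the pivot shuts the clamp.
- clamp_pad: rubber pad of the clamp, 19 mm across, on a spring spindle at the end of the clamp's arm, 90 mm from the arm's hinge. It looks to the stand's +x while the clamp is open and presses the yoke's top with about 4 N when the handle is fully down. Origin near the pad; z away from the pressing face.
- spare_coil: bystander: loose coil standing on the table, copper winding between red square flanges of 68 mm, 56 mm high. Origin: centre of its underside.
- screwdriver: bystander: screwdriver 190 mm long lying on the table. Origin on its underside.
- compass: bystander: flat round brass compass, 64 mm across, 10 mm high. Origin: centre of its underside.
- bar_magnet: bystander: bar magnet 160 x 25 x 20 mm lying on the table, half dark, half light grey. Origin: centre of its underside, x along it.
- terminal_pair: bystander: small black block with two terminals, 50 x 30 x 34 mm. Origin: centre of its underside.
Not all that is in view belongs to the job. Leave any pink or purple look-alike of the yoke alone.

How it is judged:
By the outcome, as a careful person would: the job done as asked, in the order asked, and still so for the second after the job is handed in, with the robot touching nothing.
It also fails if it takes over 54 s, if anything falls off the work surface, if the arm or the gripper's body presses on something with over 40 N, if the wrist force passes 120 N, or if a joint passes its speed limit or range.

ROBOT

A 7-joint arm with a two-finger parallel gripper is mounted at the origin on the work surface. World frame = base frame: x ahead of the robot, y to its left, z up, the work surface at z = 0. Lengths are in m, angles in rad, forces in N, time in s.
With the tool pointing down it reaches from about 0.35 to 0.9 m from the base axis. Payload 8.1 kg.
Tool frame: the origin (TCP) lies midway between the tips of the shut fingers; the grasp point (between the pads) lies 19 mm behind it; z points along the fingers, y is the line along which they close (so a half turn about z gives the same grasp; the last joint's range is limited). The gripper opens to 92 mm and grips with 3 to 60 N. Pads are 19 mm wide; open, the fingers measure 130 mm over their backs; the gripper's body (75 mm by 190 mm) begins 47 mm behind the grasp point.
Start: joints at [1.216, 0.434, 0.025, 1.573, -0.012, 1.134, -0.075], TCP at [0.156, -0.605, 0.227] pointing down, gripper open.
Joint ranges: [-2.62, 2.62], [-0.44, 2.09], [-1.27, 1.32], [0.08, 2.57], [-1.32, 4.46], [0.12, 2], [-2.74, 2.74]. Speed limits (rad/s): [2.22, 2.22, 3.01, 3.01, 3.14, 3.14, 3.14].

INTERFACE

Orientations are given as a rotation vector (axis times angle).
In Python, from cell import arm gives the robot as it stands.
- The arm moves only by the tool move_arm, never from a script. Its argument "motion" is a list of rows, each an object of numbers: "tx", "ty", "tz": the shift along the tool's x, y, z normalised to -1 to 1, where 1 is 1000 mm; "twist": the turn about the tool's z normalised to -1 to 1, where 1 is pi/2 rad. In form: [{"tx": .., "ty": .., "tz": .., "twist": ..}, ...]. A call has 1 to 12 rows; each row shifts and turns the commanded pose from where the row before left it, along the tool's axes as they then stand; what a row does not reach is not made up. A row lasts 1/10 s, in which the tool goes at most 50 mm and 8.59 degrees, less where a joint would pass 70% of its speed; a pose out of reach is approached as far as the arm can. A call with a number of a shift or a turn outside -1 to 1 is refused whole. A call with a gripper value outside its range is refused whole. "gripper" is the gripper's target within -1 to 1 (shut at 1, half-way at 0, fully open at -1), set as the call begins (left out, the last holds). The fingers move at their own pace and stop on an object; "squeeze" is the grip in N (left out, the last holds). Time passes only in rows, so rows that do not move let the fingers close. It gives the time, the measured TCP pose, the force, the opening and the grip force at its end, in the units of the state.
- arm.observe(): the state, without advancing time (a new reading comes with each control period).
- arm.get_image(name): name is "side" or "top"; returns the picture (420x560x3 uint8, red, green, blue); there is no depth.
- arm.calibration(name): a dict with "K" (3x3 intrinsics, pixels), "k1" (the pictures are not rectified: a ray, as slopes to the right and down, at radius r is drawn at 1 + k1 r^2 times it, then the intrinsics apply), "T" (4x4, takes a point from camera to world coordinates). Camera axes: x right, y down, z forward; pixel columns grow to the right and rows downward; lengths in m; the calibration is good to about 2 mm. A picture is of the moment at which its call begins. calibration takes no time and is no camera call.
- arm.sign_off(): hands the job in; it is judged then, once.
Trained networks look in the newest picture that a camera, given by its name, has taken for a name from the list of things; names that differ only in an ending like _2 or _b are one class to them, and where a whole thing is asked for, a point or a joint stands for the part that bears it (a point fixed in the world has none). Each returns a list of dicts, best first, with "conf" (0 to 1); they miss things now and then, are a little off and sometimes report something else, mostly with a low value. They report only what shows in the picture. A call takes as long as a camera call. They do not tell look-alikes from the thing itself.
- arm.look_for(camera, query): "point" ([column, row] as shares, 0 to 1, of the picture: columns of its width, rows of its height, amid what is visible of it).
- arm.regions_of(camera, query): "region" (420x560 bool, what is visible of it) and "point" ([column, row] as shares, 0 to 1, of the picture: columns of its width, rows of its height, amid what is visible of it).
- arm.place_of(camera, query): "point" ([column, row] as shares, 0 to 1, of the picture: columns of its width, rows of its height: a listed point, or the origin of a listed thing).
The state is a dict: "clock": time; "joints": joint angles; "dq": joint speeds; "joint_efforts": joint torques, N m; "position": TCP position; "ee_rot": TCP orientation; "force": force on the tool from outside, world axes, zero at the start; "ft_torque": the same for the moment, N m; "width": opening from 0.0 (shut) to 1.0 (fully open); "gripper_force": force on a finger pad.
Only numpy, scipy, OpenCV 4.12 (cv2) and the standard library are available. Lean on these libraries where they do the work, as an engineer would, in place of code of your own. Each camera call takes 0.05 s, during which the arm holds its last target. There are 200 camera calls.

## Working session

There is one attempt and no reset: what is moved stays moved. The work goes in short steps, Python scripts to look and compute and a tool call to move; the robot and the scene stay as the last step left them, time stands still between calls to the robot, and variables do not carry over. Pictures are saved under pics/ and viewed, at most 10 in all, crops included, and the job is handed in when it is done.

Besides the shell and the picture viewer there is one more tool, called after "Request:" by a JSON object that holds its "op" and its "data", one argument or row to a line. move_arm: Moves the arm, as the interface text tells. Scaled input: -1 to 1 covers 1000 mm each way for a shift and pi/2 rad each way for a turn. Its arguments: {"type":"object","properties":{"motion":{"type":"array","items":{"type":"object","properties":{"tx":{"type":"number"},"ty":{"type":"number"},"tz":{"type":"number"},"twist":{"type":"number"}}}},"gripper":{"type":"number"},"squeeze":{"type":"number"}},"required":["motion"]}

```bash
mkdir -p pics; ls; python3 - <<'E'
from cell import arm
import cv2, numpy as np
for c in ("side","top"):
    im=arm.get_image(c); cv2.imwrite(f"pics/{c}0.png",im[:,:,::-1])
    k=arm.calibration(c); print(c,k["K"],k["k1"],np.round(k["T"],3))
    for q in ("yoke","bar_short","bar_long","rack","stand","seat","handle_pivot","handle_grip","canopy"):
        for r in arm.place_of(c,q)[:3]: print(q,np.round(np.array(r["point"])*[560,420],1),round(r["conf"],2))
print(arm.observe())
E
```

```text
pics
side [[449.53584513   0.         280.09466092]
 [  0.         449.53584513 210.61059392]
 [  0.           0.           1.        ]] -0.0961808442313527 [[-0.762  0.475 -0.439  0.978]
 [ 0.647  0.578 -0.498  0.449]
 [ 0.017 -0.664 -0.748  0.924]
 [ 0.     0.     0.     1.   ]]
yoke [318.2 316.1] 0.97
yoke [436.7 267.6] 0.74
yoke [372.7 274.8] 0.6
bar_short [248.9 339. ] 0.32
bar_short [287. 378.] 0.32
bar_long [383.3 339.8] 0.75
rack [389.9 317.7] 0.67
stand [300.8 236.6] 0.64
stand [381.8 341.7] 0.34
seat [305.7 211.4] 0.72
handle_pivot [260.  168.4] 0.62
handle_pivot [301.2 208.4] 0.22
handle_grip [243.6 128.6] 0.91
handle_grip [248.  335.4] 0.25
top [[514.79285872   0.         280.39523964]
 [  0.         514.79285872 212.16308023]
 [  0.           0.           1.        ]] -0.13778651423392108 [[-0.013 -0.998  0.066  0.428]
 [-1.     0.012 -0.015 -0.056]
 [ 0.014 -0.067 -0.998  1.548]
 [ 0.     0.     0.     1.   ]]
yoke [177.4 306.3] 0.76
yoke [212.  262.7] 0.68
yoke [207.2 199.5] 0.55
bar_short [150.7 232.8] 0.79
bar_short [356.6 227.5] 0.38
bar_long [155.8 213.1] 0.88
bar_
[... 287 characters left out ...]
ts': array([ 1.21641285,  0.43449236,  0.02500358,  1.57319029, -0.01160156,
        1.1340302 , -0.07510901]), 'dq': array([ 1.42513749e-03, -1.05985688e-03,  7.07899001e-04,  7.99285370e-04,
        5.55085287e-05, -8.49537861e-04, -9.10931229e-04]), 'joint_efforts': array([ 3.71011697e-05, -6.67678571e+01,  9.84234475e-01, -3.14809263e+01,
       -6.05677860e-02,  3.25990515e-02,  7.31967907e-05]), 'position': array([ 0.15568144, -0.60530824,  0.22675039]), 'ee_rot': array([ 3.11672300e+00,  3.94301063e-01, -1.03465957e-05]), 'force': array([0.96653184, 0.53733765, 0.21311113]), 'ft_torque': array([-0.05196466, -0.01527373,  0.00710994]), 'gripper_force': 0.0, 'width': 0.9977459073073506}
```

View pictures.

View pics/side0.png

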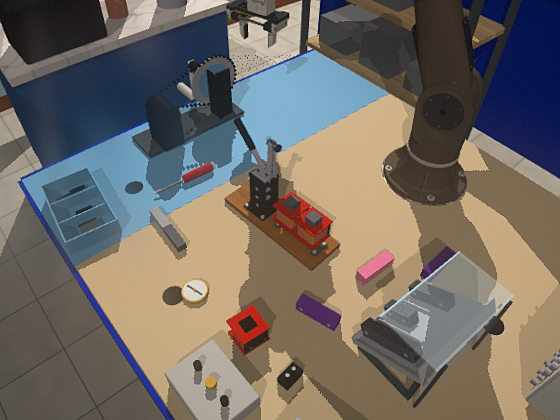

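View pics/top0.png

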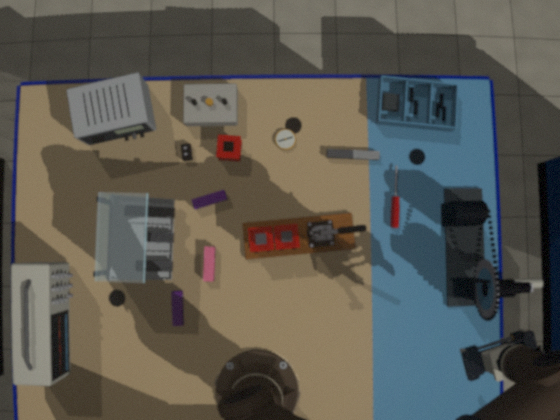

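```bash
cat > h.py <<'E'
import numpy as np, cv2
from cell import arm
def cal(c):
    k=arm.calibration(c); return k["K"],k["k1"],k["T"]
def proj(c,P):
    K,k1,T=cal(c); p=np.atleast_2d(P); q=(p-T[:3,3])@T[:3,:3]; s=q[:,:2]/q[:,2:]
    s=s*(1+k1*(s**2).sum(1,keepdims=True)); return s*[K[0,0],K[1,1]]+K[:2,2]
def ray(c,uv):
    K,k1,T=cal(c); d=(np.array(uv)-K[:2,2])/[K[0,0],K[1,1]]; s=d.copy()
    for _ in range(20): s=d/(1+k1*(s@s))
    return T[:3,3],T[:3,:3]@np.r_[s,1]
def atz(c,uv,z):
    o,d=ray(c,uv); return o+d*(z-o[2])/d[2]
def tri(uv1,uv2):
    a,d=ray("side",uv1); b,e=ray("top",uv2)
    t=np.linalg.lstsq(np.c_[d,-e],b-a,rcond=None)[0]; p,q=a+d*t[0],b+e*t[1]
    return (p+q)/2,np.linalg.norm(p-q)
E
python3 - <<'E'
from h import *
a=cv2.imread("pics/top0.png")[185:290,85:185]; b=cv2.imread("pics/side0.png")[240:410,345:520]
b=cv2.resize(b,None,fx=3,fy=3,interpolation=2); a=cv2.resize(a,None,fx=4,fy=4,interpolation=2)
H=max(a.shape[0],b.shape[0]); f=lambda m:cv2.copyMakeBorder(m,0,H-m.shape[0],0,0,0)
o=np.hstack([f(a),f(b)]); o=cv2.resize(o,None,fx=min(1,800/o.shape[1]),fy=min(1,800/o.shape[1])); 
o=cv2.convertScaleAbs(o,alpha=1.4,beta=15); cv2.imwrite("pics/rack0.png",o); print(o.shape)
E
```

```text
(441, 800, 3)
```

View pics/rack0.png

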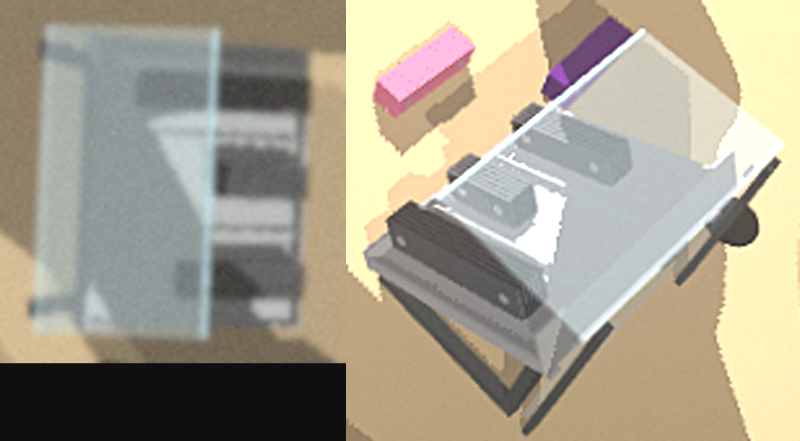

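```bash
python3 - <<'E'
from h import *
f=lambda u,v:(85+u/3.46,185+v/3.46)
for n,p,z in [("canFa",(217,27),.2),("canFb",(207,338),.2),("canBa",(45,25),.2),("canBb",(33,330),.2),("lipa",(308,50),.047),("lipb",(300,325),.047)]:
    print(n,np.round(atz("top",f(*p),z),4))
g=lambda u,v:(345+(u-346)/2.595,240+v/2.595)
for n,p,z in [("canFa",(577,338),.2),("canFb",(782,152),.2),("canBb",(645,32),.2),("yokeTopEndLow",(0,0),0)][:0]: pass
for n,p in [("canBb",(645,32)),("canFb",(782,152))]: print("side",n,np.round(atz("side",g(*p),.2),4))
# stand
for uv1,uv2,n in [((305.7,211.4),(272.1,238.7),"seat"),((243.6,128.6),(358.6,229.9),"grip"),((260,168.4),(327.5,237.9),"pivot")]: print(n,tri(np.array(uv1),np.array(uv2)))
# yoke regions
for c in("top","side"):
    for q in ("yoke","bar_long","bar_short"):
        for r in arm.regions_of(c,q)[:5]:
            (cx,cy),wh,an=cv2.minAreaRect(np.argwhere(r["region"])[:,::-1].astype(np.float32)); print(c,q,round(r["conf"],2),np.round([cx,cy,*wh,an],1))
E
```

```text
canFa [0.5732 0.2747 0.2   ]
canFb [0.3365 0.2822 0.2   ]
canBa [0.5767 0.4099 0.2   ]
canBb [0.3427 0.4179 0.2   ]
lipa [0.569  0.2338 0.047 ]
lipb [0.3366 0.2411 0.047 ]
side canBb [0.3424 0.2879 0.2   ]
side canFb [0.3547 0.4207 0.2   ]
seat (array([ 0.45007136, -0.05330801,  0.10522502]), np.float64(0.0006898356489885409))
grip (array([ 0.46660657, -0.27498739,  0.23160885]), np.float64(0.0025582187352697593))
pivot (array([ 0.45573169, -0.21089795,  0.13629532]), np.float64(0.0165953269650875))
top yoke 0.82 [158.5 264.5  11.   27.   90. ]
top yoke 0.7 [177. 308.  34.  12.  90.]
top yoke 0.63 [208.9 199.5  11.   33.9  74.1]
top yoke 0.55 [209. 263.  34.  12.  90.]
top bar_long 0.7 [159.  265.5   9.   26.   90. ]
top bar_short 0.5 [134.  237.4  78.2  90.8   3. ]
side yoke 0.97 [437.1 262.1  11.3  39.9  47. ]
side yoke 0.92 [375.1 267.4  17.   42.8  53.7]
side yoke 0.69 [196.6 172.2   7.5  33.1  64.8]
side yoke 0.64 [317.7 311.7  46.5  18.4  29.5]
side yoke 0.6 [413.9 283.8   5.2  12.8  53.1]
side bar_long 0.57 [390.2 339.7  64.7  18.5  31. ]
```

Candidates for the yoke, in the top picture: pink block (209,263) and purple blocks (177,308) and (209,199), which are look-alikes, and three rack bars: long (149,211), short (160,235), medium (154,265). Going by the enlarged crop, the medium bar in the compartment nearest the robot is the 102 mm yoke; its neighbours are clearly longer and shorter.

The tool can't be tilted with these moves, so I plan to pull the bar out by its lower end, which is in front of the canopy.

Request:
{"op": "move_arm", "data": {
  "motion": [
    {"tz": -0.022, "twist": -0.0911},
    {"tz": -0.022, "twist": -0.0911},
    {"tz": -0.022, "twist": -0.0911},
    {"tz": -0.022, "twist": -0.0911},
    {"tz": -0.022, "twist": -0.0911},
    {"tz": -0.022, "twist": -0.0911},
    {"tz": -0.022, "twist": -0.0911},
    {"tz": -0.022, "twist": -0.0911},
    {"tz": -0.022, "twist": -0.0911}
  ]
}}

```text
invalid input
```

```bash
cat >> h.py <<'E'
from scipy.spatial.transform import Rotation as Ro
def go(P,az=None):
    s=arm.observe(); R=Ro.from_rotvec(s["ee_rot"]).as_matrix(); d=R.T@(np.array(P)-s["position"])
    y=np.degrees(np.arctan2(R[1,0],R[0,0])); print("t",round(s["clock"],2),"pos",np.round(s["position"],4),"toolx az",round(y,2),"tilt",np.round(R[:,2],3),"d tool mm",np.round(d*1000,1),"twist",None if az is None else round((y-az)/90,4),"F",np.round(s["force"],1),"w",round(s["width"]*92,1),"g",s["gripper_force"])
E
python3 - <<'E'
from h import *
go([.376,.15,.42],88.2)
o=np.array([.4538,.2435,0]);a=np.radians(88.2);X=np.array([np.cos(a),np.sin(a),0]);Y=np.array([-X[1],X[0],0])
def rk(p): return o+X*p[0]+Y*p[1]+[0,0,p[2]]
f=lambda u,v:(85+u/3.46,185+v/3.46)
# predicted corners of the yoke's top for rack y=78
c,s=np.cos(np.pi/6),np.sin(np.pi/6)
for l in (70,102,140):
  pts=[rk(np.array([l_*c-30*s,yy,35+l_*s+30*c])/1000) for yy in (63,78,93) for l_ in (0,l)]
  print(l,np.round(proj("top",pts),1).tolist(),np.round(proj("side",pts),1).tolist())
print("yoke crop px",f(302,278),f(178,278))
for n,uv,z in [("pink",(209,263),.03),("purpleA",(177,308),.03),("purpleB",(209,199.5),.03),("seat",(272.1,238.7),.12),("grip",(358.6,229.9),.235)]: print(n,np.round(atz("top",uv,z),3))
im=cv2.imread("pics/top0.png"); hsv=cv2.cvtColor(im,cv2.COLOR_BGR2HSV); print(hsv[252,270],hsv[220,300],hsv[245,345])
E
```

```text
t 1.3 pos [ 0.1557 -0.6053  0.2267] toolx az 14.42 tilt [-0.  0. -1.] d tool mm [ 401.5 -676.6 -193.3] twist -0.8197 F [ 0.6  0.6 -0.9] w 92.0 g 0.0
70 [[174.3, 260.6], [150.7, 260.4], [174.1, 265.8], [150.6, 265.7], [174.0, 271.0], [150.4, 271.0]] [[408.0, 283.9], [432.8, 293.9], [412.3, 280.5], [437.2, 290.1], [416.5, 277.0], [441.4, 286.4]]
102 [[174.3, 260.6], [139.6, 260.3], [174.1, 265.8], [139.5, 265.6], [174.0, 271.0], [139.3, 271.0]] [[408.0, 283.9], [445.1, 298.8], [412.3, 280.5], [449.4, 294.9], [416.5, 277.0], [453.7, 291.1]]
140 [[174.3, 260.6], [126.2, 260.1], [174.1, 265.8], [126.1, 265.6], [174.0, 271.0], [125.9, 271.0]] [[408.0, 283.9], [460.4, 304.9], [412.3, 280.5], [464.8, 300.8], [416.5, 277.0], [469.1, 296.9]]
yoke crop px (172.28323699421964, 265.3468208092486) (136.4450867052023, 265.3468208092486)
pink [0.382 0.134 0.03 ]
purpleA [0.25  0.229 0.03 ]
purpleB [0.569 0.133 0.03 ]
seat [ 0.45  -0.053  0.12 ]
grip [ 0.467 -0.275  0.235]
[ 13 151  91] [ 15 153  75] [ 13 160  67]
```

Request:
{"op": "move_arm", "data": {
  "motion": [
    {"tx": 0, "ty": 0, "tz": -0.022, "twist": -0.0911},
    {"tx": 0, "ty": 0, "tz": -0.022, "twist": -0.0911},
    {"tx": 0, "ty": 0, "tz": -0.022, "twist": -0.0911},
    {"tx": 0, "ty": 0, "tz": -0.022, "twist": -0.0911},
    {"tx": 0, "ty": 0, "tz": -0.022, "twist": -0.0911},
    {"tx": 0, "ty": 0, "tz": -0.022, "twist": -0.0911},
    {"tx": 0, "ty": 0, "tz": -0.022, "twist": -0.0911},
    {"tx": 0, "ty": 0, "tz": -0.022, "twist": -0.0911},
    {"tx": 0, "ty": 0, "tz": -0.022, "twist": -0.0911}
  ]
}}

```text
clock: 2.2
position: [0.1556, -0.6052, 0.4257]
ee_rot: [2.249, 2.193, -0.0]
force: [0.1, 0.7, 0.1]
width: 1.0
gripper_force: 0.0
```

```bash
python3 - <<'E'
from h import *
go([.376,.15,.42],88.2)
E
```

```text
t 2.2 pos [ 0.1556 -0.6052  0.4257] toolx az 88.54 tilt [-0. -0. -1.] d tool mm [760.6 201.1   5.6] twist 0.0038 F [0.1 0.7 0.1] w 92.0 g 0.0
```

Request:
{"op": "move_arm", "data": {
  "motion": [
    {"tx": 0.03, "ty": 0.04, "tz": 0, "twist": 0},
    {"tx": 0.03, "ty": 0.04, "tz": 0, "twist": 0},
    {"tx": 0.03, "ty": 0.04, "tz": 0, "twist": 0},
    {"tx": 0.03, "ty": 0.04, "tz": 0, "twist": 0},
    {"tx": 0.03, "ty": 0.04, "tz": 0, "twist": 0},
    {"tx": 0.03, "ty": 0.04, "tz": 0, "twist": 0},
    {"tx": 0.05, "ty": 0, "tz": 0, "twist": 0},
    {"tx": 0.05, "ty": 0, "tz": 0, "twist": 0},
    {"tx": 0.05, "ty": 0, "tz": 0, "twist": 0},
    {"tx": 0.05, "ty": 0, "tz": 0, "twist": 0},
    {"tx": 0.05, "ty": 0, "tz": 0, "twist": 0},
    {"tx": 0.05, "ty": 0, "tz": 0, "twist": 0}
  ],
  "gripper": -0.217
}}

```text
clock: 3.4
position: [0.4101, -0.131, 0.4249]
ee_rot: [2.255, 2.186, -0.0]
force: [-0.2, 0.3, -0.1]
width: 0.612
gripper_force: 0.0
```

```bash
python3 - <<'E'
from h import *
go([.3758,.18,.15],88.2)
# base yaw from wood colour
im=cv2.imread("pics/top0.png"); hsv=cv2.cvtColor(im,cv2.COLOR_BGR2HSV)
m=cv2.inRange(hsv,(9,130,40),(17,190,130)); m[:200]=0;m[265:]=0;m[:,:235]=0;m[:,365:]=0
P=np.argwhere(cv2.morphologyEx(m,cv2.MORPH_OPEN,np.ones((3,3))))[:,::-1].astype(np.float32)
b=cv2.boxPoints(cv2.minAreaRect(P)); print(len(P),b.tolist()); print(np.round([atz("top",q,.015) for q in b],4).tolist())
E
```

```text
t 3.4 pos [ 0.4101 -0.131   0.4249] toolx az 88.2 tilt [ 0.001 -0.001 -1.   ] d tool mm [310.  -44.2 274.7] twist 0.0 F [-0.2  0.3 -0.1] w 56.3 g 0.0
1604 [[241.8867950439453, 223.21371459960938], [350.6954345703125, 212.2105712890625], [354.29681396484375, 247.82391357421875], [245.4881591796875, 258.8270568847656]]
[[0.4984, 0.0366, 0.015], [0.5274, -0.2894, 0.015], [0.4207, -0.298, 0.015], [0.3924, 0.0268, 0.015]]
```

Request:
{"op": "move_arm", "data": {
  "motion": [
    {"tx": 0.05, "ty": -0.008, "tz": 0, "twist": 0},
    {"tx": 0.05, "ty": -0.008, "tz": 0, "twist": 0},
    {"tx": 0.05, "ty": -0.008, "tz": 0, "twist": 0},
    {"tx": 0.05, "ty": -0.008, "tz": 0, "twist": 0},
    {"tx": 0.05, "ty": -0.008, "tz": 0, "twist": 0},
    {"tx": 0.03, "ty": -0.004, "tz": 0.04, "twist": 0},
    {"tx": 0.03, "ty": 0, "tz": 0.04, "twist": 0},
    {"tx": 0, "ty": 0, "tz": 0.045, "twist": 0},
    {"tx": 0, "ty": 0, "tz": 0.05, "twist": 0},
    {"tx": 0, "ty": 0, "tz": 0.05, "twist": 0},
    {"tx": 0, "ty": 0, "tz": 0.05, "twist": 0},
    {"tx": 0, "ty": 0, "tz": 0, "twist": 0}
  ]
}}

```text
clock: 4.6
position: [0.3731, 0.1727, 0.1454]
ee_rot: [-2.252, -2.185, 0.014]
force: [-1.1, -0.7, 0.4]
width: 0.609
gripper_force: 0.0
```

```bash
python3 - <<'E'
from h import *
go([.3758,.2435-.005,.052],88.2)
a=arm.get_image("top")[170:300,80:220,::-1]; b=arm.get_image("side")[230:350,340:500,::-1]
a=cv2.resize(a,None,fx=3,fy=3,interpolation=2); b=cv2.resize(b,None,fx=2.35,fy=3,interpolation=2)
b=cv2.resize(arm.get_image("side")[230:350,345:495,::-1],None,fx=2.5,fy=2.5,interpolation=2)
H=max(a.shape[0],b.shape[0]); f=lambda m:cv2.copyMakeBorder(m,0,H-m.shape[0],0,0,0)
cv2.imwrite("pics/app.png",cv2.convertScaleAbs(np.hstack([f(a),f(b)]),alpha=1.3,beta=15))
E
```

```text
t 4.6 pos [0.3731 0.1727 0.1454] toolx az 88.27 tilt [-0.009 -0.003 -1.   ] d tool mm [66.1  1.5 93.2] twist 0.0008 F [-1.1 -0.7  0.4] w 56.0 g 0.0
```

View pics/app.png

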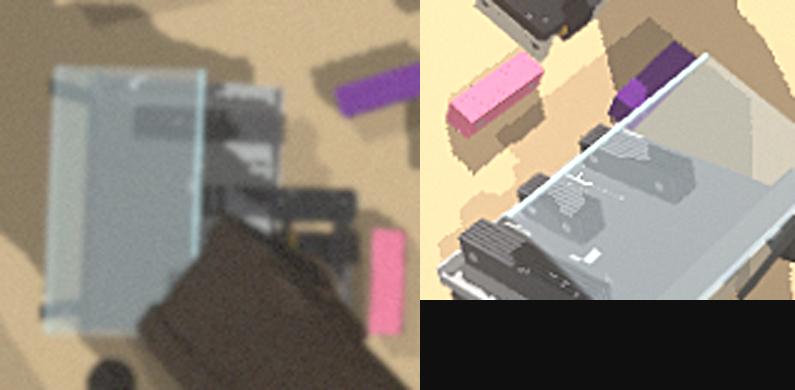

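The top view shows the gripper in front of the lip, lined up with the yoke's row. The bars lie undisturbed in the rack. Next I move closer in two stages.

Request:
{"op": "move_arm", "data": {
  "motion": [
    {"tx": 0, "ty": 0.0015, "tz": 0.03, "twist": 0},
    {"tx": 0.01, "ty": 0, "tz": 0.03, "twist": 0},
    {"tx": 0.02, "ty": 0, "tz": 0.01, "twist": 0},
    {"tx": 0.015, "ty": 0, "tz": 0, "twist": 0},
    {"tx": 0, "ty": 0, "tz": 0, "twist": 0},
    {"tx": 0, "ty": 0, "tz": 0, "twist": 0}
  ]
}}

```text
clock: 5.35
position: [0.3811, 0.2204, 0.0818]
ee_rot: [2.255, 2.185, 0.005]
force: [-0.2, -0.3, -0.6]
width: 0.607
gripper_force: 0.0
```

```bash
python3 - <<'E'
from h import *
go([.3758,.2435-.005,.052],88.2); print(np.round(arm.observe()["joints"],3))
E
```

```text
t 5.35 pos [0.3811 0.2204 0.0818] toolx az 88.2 tilt [ 0.004  0.001 -1.   ] d tool mm [17.9 -6.  29.8] twist -0.0 F [-0.2 -0.3 -0.6] w 55.8 g 0.0
[-0.033  0.452 -0.782  2.129  0.479  0.736 -1.161]
```

Request:
{"op": "move_arm", "data": {
  "motion": [
    {"tx": 0.006, "ty": -0.005, "tz": 0.01, "twist": 0},
    {"tx": 0.006, "ty": 0, "tz": 0.01, "twist": 0},
    {"tx": 0.005, "ty": 0, "tz": 0.008, "twist": 0},
    {"tx": 0, "ty": 0, "tz": 0, "twist": 0},
    {"tx": 0, "ty": 0, "tz": 0, "twist": 0}
  ]
}}

```text
clock: 5.85
position: [0.3755, 0.2367, 0.0523]
ee_rot: [2.256, 2.186, 0.0]
force: [-0.1, 0.5, -0.1]
width: 0.612
gripper_force: 0.0
```

```bash
python3 - <<'E'
from h import *
go([.3758,.2435-.005,.052],88.2)
im=arm.get_image("side")[215:325,345:495,::-1]; cv2.imwrite("pics/pre.png",cv2.convertScaleAbs(cv2.resize(im,None,fx=4.5,fy=4.5,interpolation=2),alpha=1.3,beta=15))
E
```

```text
t 5.85 pos [0.3755 0.2367 0.0523] toolx az 88.19 tilt [ 0. -0. -1.] d tool mm [1.8 0.3 0.3] twist -0.0001 F [-0.1  0.5 -0.1] w 56.3 g 0.0
```

View pics/pre.png

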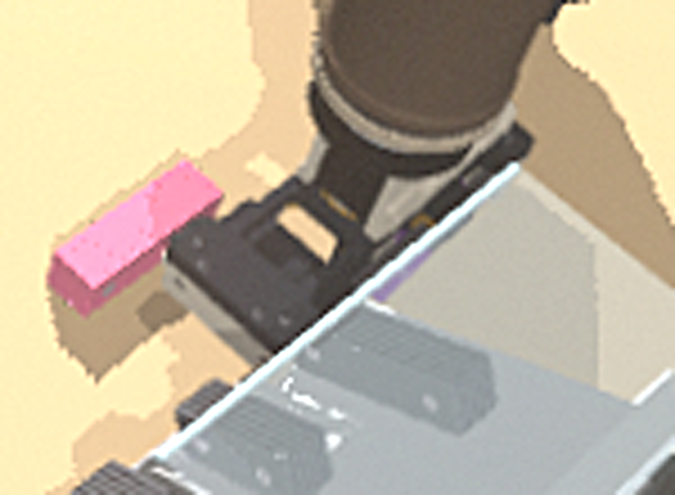

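The gripper straddles the yoke's lower end just in front of the canopy edge and touches nothing. Next I close it.

Request:
{"op": "move_arm", "data": {
  "motion": [
    {"tx": 0.002, "ty": 0, "tz": 0.001, "twist": 0},
    {"tx": 0, "ty": 0, "tz": 0, "twist": 0},
    {"tx": 0, "ty": 0, "tz": 0, "twist": 0},
    {"tx": 0, "ty": 0, "tz": 0, "twist": 0},
    {"tx": 0, "ty": 0, "tz": 0, "twist": 0},
    {"tx": 0, "ty": 0, "tz": 0, "twist": 0}
  ],
  "gripper": 1,
  "squeeze": 45
}}

```text
clock: 6.5
position: [0.3757, 0.2388, 0.051]
ee_rot: [2.256, 2.185, 0.001]
force: [4.1, -2.2, 2.3]
width: 0.317
gripper_force: 45.0
```

Request:
{"op": "move_arm", "data": {
  "motion": [
    {"tx": 0, "ty": 0, "tz": -0.006, "twist": 0},
    {"tx": 0, "ty": 0, "tz": -0.008, "twist": 0},
    {"tx": -0.003, "ty": 0, "tz": -0.008, "twist": 0},
    {"tx": -0.003, "ty": 0, "tz": -0.008, "twist": 0},
    {"tx": -0.004, "ty": 0, "tz": 0, "twist": 0},
    {"tx": 0, "ty": 0, "tz": 0, "twist": 0}
  ]
}}

```text
clock: 7.1
position: [0.3749, 0.228, 0.0809]
ee_rot: [2.256, 2.185, -0.0]
force: [0.3, -1.3, -5.5]
width: 0.317
gripper_force: 45.0
```

```bash
python3 - <<'E'
from h import *
go([.3758,.2,.08],88.2)
im=arm.get_image("side")[215:325,345:495,::-1]; cv2.imwrite("pics/lift.png",cv2.convertScaleAbs(cv2.resize(im,None,fx=4.5,fy=4.5,interpolation=2),alpha=1.3,beta=15))
E
```

```text
t 7.1 pos [0.3749 0.228  0.0809] toolx az 88.16 tilt [ 0.    -0.001 -1.   ] d tool mm [-27.9   1.8   1. ] twist -0.0005 F [ 0.3 -1.3 -5.5] w 29.2 g 44.9969208240509
```

View pics/lift.png

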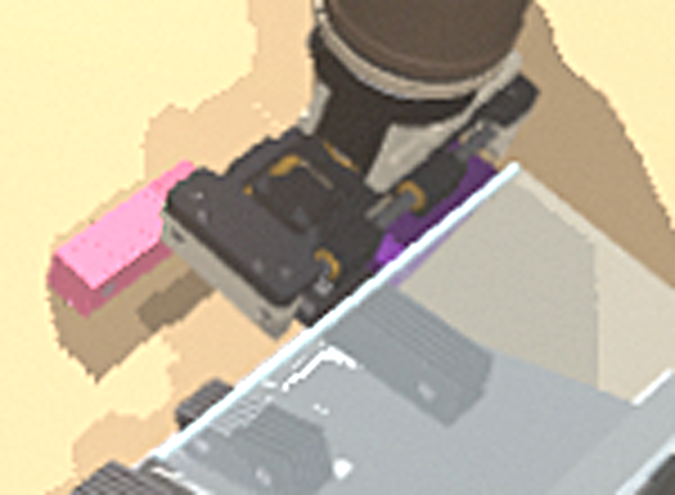

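Request:
{"op": "move_arm", "data": {
  "motion": [
    {"tx": -0.003, "ty": 0, "tz": -0.012, "twist": 0},
    {"tx": -0.006, "ty": 0, "tz": -0.01, "twist": 0},
    {"tx": -0.01, "ty": 0, "tz": -0.005, "twist": 0},
    {"tx": -0.015, "ty": 0, "tz": 0, "twist": 0},
    {"tx": -0.015, "ty": 0, "tz": 0, "twist": 0},
    {"tx": -0.015, "ty": 0, "tz": 0, "twist": 0},
    {"tx": -0.015, "ty": 0, "tz": -0.005, "twist": 0},
    {"tx": -0.015, "ty": 0, "tz": -0.01, "twist": 0},
    {"tx": -0.015, "ty": 0, "tz": -0.015, "twist": 0},
    {"tx": -0.01, "ty": 0, "tz": -0.02, "twist": 0},
    {"tx": 0, "ty": 0, "tz": -0.02, "twist": 0},
    {"tx": 0, "ty": 0, "tz": 0, "twist": 0}
  ]
}}

```text
clock: 8.35
position: [0.3725, 0.1108, 0.1801]
ee_rot: [2.254, 2.184, 0.006]
force: [0.4, 0.3, -9.1]
width: 0.317
gripper_force: 45.0
```

```bash
python3 - <<'E'
from h import *
go([.60,0,.2],88.2)
im=arm.get_image("side")[185:335,335,None] if 0 else arm.get_image("side")[175:335,325:510,::-1]; cv2.imwrite("pics/out.png",cv2.convertScaleAbs(cv2.resize(im,None,fx=3.5,fy=3.5,interpolation=2),alpha=1.3,beta=15))
E
```

```text
t 8.35 pos [0.3725 0.1108 0.1801] toolx az 88.19 tilt [ 0.005  0.001 -1.   ] d tool mm [-103.6  231.   -18.9] twist -0.0001 F [ 0.4  0.3 -9.1] w 29.2 g 44.98958945274353
```

View pics/out.png

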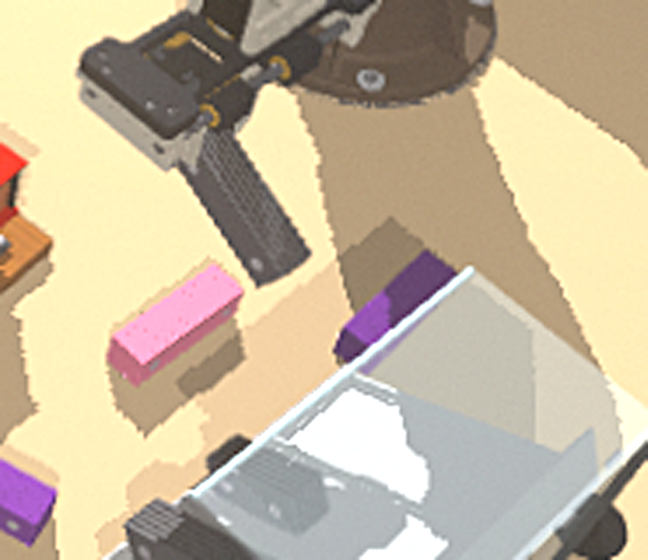

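The yoke is out, held by one end with the other end drooping. The two other bars and the canopy are undisturbed. Next I set it down on the clear table at about (0.60, 0.0) and re-grip it at the middle.

Request:
{"op": "move_arm", "data": {
  "motion": [
    {"tx": -0.005, "ty": 0.005, "tz": -0.03, "twist": 0},
    {"tx": -0.015, "ty": 0.02, "tz": -0.03, "twist": 0},
    {"tx": -0.02, "ty": 0.03, "tz": 0, "twist": 0},
    {"tx": -0.02, "ty": 0.03, "tz": 0, "twist": 0},
    {"tx": -0.02, "ty": 0.03, "tz": 0, "twist": 0},
    {"tx": -0.02, "ty": 0.03, "tz": 0, "twist": 0},
    {"tx": -0.02, "ty": 0.03, "tz": 0, "twist": 0},
    {"tx": -0.02, "ty": 0.03, "tz": 0.02, "twist": 0},
    {"tx": -0.015, "ty": 0.02, "tz": 0.03, "twist": 0},
    {"tx": 0, "ty": 0.006, "tz": 0.03, "twist": 0},
    {"tx": 0, "ty": 0, "tz": 0.02, "twist": 0},
    {"tx": 0, "ty": 0, "tz": 0, "twist": 0}
  ]
}}

```text
clock: 9.6
position: [0.5943, -0.0519, 0.1328]
ee_rot: [-2.25, -2.183, 0.009]
force: [-1.8, -0.6, -7.2]
width: 0.317
gripper_force: 45.0
```

```bash
python3 - <<'E'
from h import *
go([.60,-.04,.02],88.2)
im=arm.get_image("side")[215:340,235:400,::-1]; cv2.imwrite("pics/hov.png",cv2.convertScaleAbs(cv2.resize(im,None,fx=3.5,fy=3.5,interpolation=2),alpha=1.3,beta=15))
E
```

```text
t 9.6 pos [ 0.5943 -0.0519  0.1328] toolx az 88.27 tilt [-0.008  0.    -1.   ] d tool mm [ 12.1   6.3 112.7] twist 0.0008 F [-1.8 -0.6 -7.2] w 29.2 g 44.97973144054413
```

View pics/hov.png

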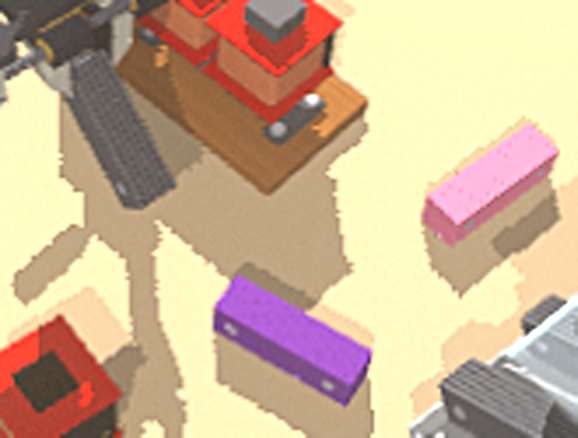

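Request:
{"op": "move_arm", "data": {
  "motion": [
    {"tx": 0, "ty": 0.004, "tz": 0.015, "twist": 0},
    {"tx": 0, "ty": 0, "tz": 0.015, "twist": 0},
    {"tx": 0, "ty": 0, "tz": 0.012, "twist": 0},
    {"tx": 0, "ty": 0, "tz": 0.01, "twist": 0},
    {"tx": 0, "ty": 0, "tz": 0.01, "twist": 0},
    {"tx": 0, "ty": 0, "tz": 0.008, "twist": 0},
    {"tx": 0, "ty": 0, "tz": 0.008, "twist": 0}
  ],
  "squeeze": 35
}}

```text
clock: 10.35
position: [0.6033, -0.0567, 0.0615]
ee_rot: [2.255, 2.177, -0.002]
force: [-0.9, -10.3, 9.5]
width: 0.322
gripper_force: 35.1
```

```bash
python3 - <<'E'
from h import *
go([.60,-.04,.017],88.2)
E
```

```text
t 10.35 pos [ 0.6033 -0.0567  0.0615] toolx az 88.0 tilt [ 0.004 -0.006 -1.   ] d tool mm [16.9 -4.1 44.4] twist -0.0023 F [ -0.9 -10.3   9.5] w 29.7 g 35.072325468063354
```

Request:
{"op": "move_arm", "data": {
  "motion": [
    {"tx": -0.003, "ty": 0, "tz": 0.006, "twist": 0},
    {"tx": -0.003, "ty": 0, "tz": 0.007, "twist": 0},
    {"tx": -0.002, "ty": 0, "tz": 0.007, "twist": 0},
    {"tx": -0.001, "ty": 0, "tz": 0.007, "twist": 0},
    {"tx": 0, "ty": 0, "tz": 0, "twist": 0}
  ],
  "squeeze": 18
}}

```text
clock: 10.85
position: [0.6015, -0.0625, 0.0326]
ee_rot: [2.257, 2.184, -0.0]
force: [1.3, -4.3, -2.6]
width: 0.326
gripper_force: 18.0
```

```bash
python3 - <<'E'
from h import *
go([.60,-.06,.017],88.2)
im=arm.get_image("side")[215:300,235:345,::-1]; cv2.imwrite("pics/low.png",cv2.convertScaleAbs(cv2.resize(im,None,fx=5,fy=5,interpolation=2),alpha=1.3,beta=15))
E
```

```text
t 10.85 pos [ 0.6015 -0.0625  0.0326] toolx az 88.12 tilt [ 0.001 -0.001 -1.   ] d tool mm [ 2.5 -1.6 15.6] twist -0.0009 F [ 1.3 -4.3 -2.6] w 30.0 g 18.00324708223343
```

View pics/low.png

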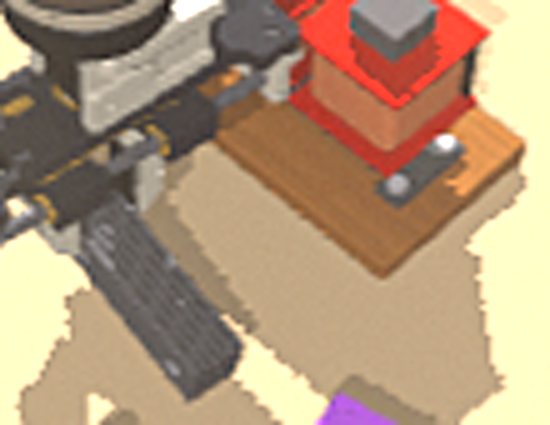

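The bar is nearly level, with its far end on the table. I continue down until it lies flat.

Request:
{"op": "move_arm", "data": {
  "motion": [
    {"tx": -0.001, "ty": 0, "tz": 0.005, "twist": 0},
    {"tx": 0, "ty": 0, "tz": 0.004, "twist": 0},
    {"tx": 0, "ty": 0, "tz": 0.004, "twist": 0},
    {"tx": 0, "ty": 0, "tz": 0, "twist": 0}
  ],
  "squeeze": 12
}}

```text
clock: 11.3
position: [0.6007, -0.0619, 0.0192]
ee_rot: [-2.255, -2.186, 0.0]
force: [0.3, -2.5, -3.0]
width: 0.325
gripper_force: 12.0
```

Request:
{"op": "move_arm", "data": {
  "motion": [
    {"tx": 0, "ty": 0, "tz": 0.002, "twist": 0},
    {"tx": 0, "ty": 0, "tz": 0.002, "twist": 0},
    {"tx": 0, "ty": 0, "tz": 0, "twist": 0}
  ]
}}

```text
clock: 11.6
position: [0.6009, -0.0614, 0.017]
ee_rot: [2.255, 2.187, 0.0]
force: [-4.0, -2.6, 9.7]
width: 0.325
gripper_force: 12.0
```

Request:
{"op": "move_arm", "data": {
  "motion": [
    {"tx": 0, "ty": 0, "tz": 0, "twist": 0},
    {"tx": 0, "ty": 0, "tz": 0, "twist": 0},
    {"tx": 0, "ty": 0, "tz": -0.02, "twist": 0},
    {"tx": 0, "ty": 0, "tz": -0.04, "twist": 0},
    {"tx": -0.03, "ty": 0, "tz": -0.04, "twist": 0},
    {"tx": -0.05, "ty": 0, "tz": -0.04, "twist": 0},
    {"tx": -0.05, "ty": 0, "tz": 0, "twist": 0},
    {"tx": -0.05, "ty": 0, "tz": 0, "twist": 0},
    {"tx": 0, "ty": 0, "tz": 0, "twist": 0}
  ],
  "gripper": -0.1
}}

```text
clock: 12.5
position: [0.5941, -0.2409, 0.1463]
ee_rot: [2.266, 2.172, -0.006]
force: [-0.7, 0.2, -1.1]
width: 0.552
gripper_force: 0.0
```

```bash
cat > bar.py <<'E'
from h import *
from scipy.optimize import minimize
def box(cx,cy,az,z):
    a=np.radians(az); X=np.array([np.cos(a),np.sin(a),0]);Y=np.array([-X[1],X[0],0])
    return np.array([np.array([cx,cy,z])+X*sx*.051+Y*sy*.015+[0,0,h] for h in(0,.03) for sx,sy in((1,1),(1,-1),(-1,-1),(-1,1))])
def mask(c,cx,cy,az,z):
    m=np.zeros((420*4,560*4),np.uint8); cv2.fillConvexPoly(m,cv2.convexHull((proj(c,box(cx,cy,az,z))*4+1.5).astype(np.float32)).astype(np.int32),1)
    return cv2.resize(m.astype(np.float32),(560,420),interpolation=cv2.INTER_AREA)
E
python3 - <<'E'
from bar import *
go([.60,-.018,.004],88.2)
S=[]
for c in("side","top"):
    cv2.imwrite(f"pics/{c}t.png",arm.get_image(c)[:,:,::-1])
    for r in arm.regions_of(c,"yoke"):
        p=np.array(r["point"])*[560,420]; P=atz(c,p,.02); print(c,round(r["conf"],2),np.round(P[:2],3),r["region"].sum())
        if np.hypot(P[0]-.6,P[1]+.02)<.04: S.append((c,r["region"].astype(float)))
for sel in (S,[s for s in S if s[0]=="side"],[s for s in S if s[0]=="top"]):
    if sel:
        f=lambda v:sum(np.abs(mask(c,v[0]/1e3,v[1]/1e3,v[2],0)-m).sum() for c,m in sel)
        r=minimize(f,[600,-18,88],method="Nelder-Mead",options=dict(initial_simplex=[[600,-18,88],[608,-18,88],[600,-8,88],[600,-18,94]])); print([s[0] for s in sel],np.round(r.x,1),r.fun)
E
```

```text
t 12.5 pos [ 0.5941 -0.2409  0.1463] toolx az 87.59 tilt [-0.001 -0.005 -1.   ] d tool mm [223.6  -3.4 141.3] twist -0.0068 F [-0.7  0.2 -1.1] w 50.8 g 0.0
side 0.87 [0.251 0.223] 390
side 0.64 [ 0.609 -0.018] 728
side 0.64 [0.583 0.142] 773
side 0.59 [0.391 0.139] 639
top 0.94 [0.37  0.139] 429
top 0.91 [0.579 0.134] 369
top 0.79 [0.25  0.228] 420
top 0.75 [ 0.598 -0.014] 399
['side', 'top'] [603.4 -18.8  87.5] 125.9375
['side'] [604.6 -17.4  87.1] 42.8125
['top'] [600.8 -17.3  87.8] 28.4375
```

Request:
{"op": "move_arm", "data": {
  "motion": [
    {"tx": 0.04, "ty": 0, "tz": 0, "twist": 0},
    {"tx": 0.04, "ty": 0, "tz": 0, "twist": 0},
    {"tx": 0.04, "ty": 0, "tz": 0, "twist": 0},
    {"tx": 0.04, "ty": 0, "tz": 0, "twist": 0},
    {"tx": 0.04, "ty": 0, "tz": 0.015, "twist": 0},
    {"tx": 0.02, "ty": 0, "tz": 0.03, "twist": 0},
    {"tx": 0.004, "ty": 0, "tz": 0.04, "twist": 0},
    {"tx": 0, "ty": 0, "tz": 0, "twist": 0},
    {"tx": 0, "ty": 0, "tz": 0, "twist": 0}
  ]
}}

```text
clock: 13.6
position: [0.6021, -0.0061, 0.0624]
ee_rot: [-2.253, -2.188, 0.001]
force: [0.4, 0.4, 1.3]
width: 0.547
gripper_force: 0.0
```

```bash
python3 - <<'E'
from h import *
go([.602,-.0175,.004],87.7)
E
```

```text
t 13.6 pos [ 0.6021 -0.0061  0.0624] toolx az 88.33 tilt [-0.001  0.    -1.   ] d tool mm [-11.4   0.3  58.4] twist 0.007 F [0.4 0.4 1.3] w 50.3 g 0.0
```

Request:
{"op": "move_arm", "data": {
  "motion": [
    {"tx": -0.0114, "ty": 0, "tz": 0.01, "twist": 0.007},
    {"tx": 0, "ty": 0, "tz": 0.025, "twist": 0},
    {"tx": 0, "ty": 0, "tz": 0.015, "twist": 0},
    {"tx": 0, "ty": 0, "tz": 0.007, "twist": 0},
    {"tx": 0, "ty": 0, "tz": 0, "twist": 0}
  ]
}}

```text
clock: 14.1
position: [0.6019, -0.019, 0.0047]
ee_rot: [-2.268, -2.173, 0.001]
force: [0.2, -0.2, 1.3]
width: 0.55
gripper_force: 0.0
```

Request:
{"op": "move_arm", "data": {
  "motion": [
    {"tx": 0, "ty": 0, "tz": 0, "twist": 0},
    {"tx": 0, "ty": 0, "tz": 0, "twist": 0},
    {"tx": 0, "ty": 0, "tz": 0, "twist": 0},
    {"tx": 0, "ty": 0, "tz": 0, "twist": 0}
  ],
  "gripper": 1,
  "squeeze": 40
}}

```text
clock: 14.5
position: [0.6027, -0.0185, 0.0058]
ee_rot: [2.267, 2.174, 0.001]
force: [-0.8, 0.1, 4.9]
width: 0.324
gripper_force: 40.0
```

```bash
python3 - <<'E'
from h import *
go([.602,-.0175,.004],87.7)
E
```

```text
t 14.5 pos [ 0.6027 -0.0185  0.0058] toolx az 87.59 tilt [ 0.001 -0.    -1.   ] d tool mm [ 1.  -0.7  1.8] twist -0.0012 F [-0.8  0.1  4.9] w 29.8 g 39.98302102088928
```

Request:
{"op": "move_arm", "data": {
  "motion": [
    {"tx": 0, "ty": 0, "tz": -0.02, "twist": -0.012},
    {"tx": 0, "ty": 0, "tz": -0.04, "twist": -0.02},
    {"tx": 0, "ty": 0, "tz": -0.045, "twist": -0.02},
    {"tx": 0, "ty": 0, "tz": -0.045, "twist": -0.02},
    {"tx": 0, "ty": 0, "tz": -0.04, "twist": -0.01},
    {"tx": -0.003, "ty": -0.025, "tz": -0.01, "twist": 0},
    {"tx": -0.004, "ty": -0.03, "tz": 0, "twist": 0},
    {"tx": -0.004, "ty": -0.03, "tz": 0, "twist": 0},
    {"tx": -0.004, "ty": -0.03, "tz": 0, "twist": 0},
    {"tx": -0.004, "ty": -0.025, "tz": 0, "twist": 0},
    {"tx": -0.002, "ty": -0.015, "tz": 0, "twist": 0},
    {"tx": 0, "ty": 0, "tz": 0, "twist": 0}
  ]
}}

```text
clock: 15.7
position: [0.447, -0.0539, 0.2045]
ee_rot: [-2.124, -2.314, 0.005]
force: [0.8, -0.4, -7.9]
width: 0.324
gripper_force: 40.0
```

```bash
cat > st.py <<'E'
from bar import *
from scipy.ndimage import gaussian_filter
def limbs(c,v):
    a=np.radians(v[2]); X=np.array([np.cos(a),np.sin(a),0]);Y=np.array([-X[1],X[0],0]); M=np.zeros((1680,2240),np.uint8)
    for s in(-.036,.036):
        B=[np.array([v[0]/1e3,v[1]/1e3,h])+X*(s+p*.015)+Y*q*.015 for h in(.103,.12) for p in(-1,1) for q in(-1,1)]
        cv2.fillConvexPoly(M,cv2.convexHull((proj(c,B)*4+1.5).astype(np.float32)).astype(np.int32),1)
    return cv2.resize(M.astype(np.float32),(560,420),interpolation=cv2.INTER_AREA)
E
python3 - <<'E'
from st import *
go([.45,-.053,.16],95)
D={}
for c in("top","side"):
    im=cv2.imread(f"pics/{c}0.png").astype(float); sat=im[:,:,2]-im[:,:,1]   # red excess
    w=cv2.dilate((limbs(c,[450,-53,95])>0).astype(np.uint8),np.ones((7,7)))>0
    hi=np.percentile(sat[w],85); lo=np.percentile(sat[w],10); D[c]=(np.clip((sat-lo)/(hi-lo),0,1),w); print(c,lo,hi,w.sum())
for sel in(("top","side"),("top",),("side",)):
    f=lambda v:sum((np.abs(1-limbs(c,v)-D[c][0])*D[c][1]).sum() for c in sel)+((v[2]-95)/2)**2
    r=minimize(f,[450,-53,95],method="Nelder-Mead",options=dict(initial_simplex=[[450,-53,95],[456,-53,95],[450,-47,95],[450,-53,98]])); print(sel,np.round(r.x,1),r.fun)
E
```

```text
t 15.7 pos [ 0.447  -0.0539  0.2045] toolx az 94.91 tilt [-0.003 -0.002 -1.   ] d tool mm [ 0.7  3.2 44.5] twist -0.001 F [ 0.8 -0.4 -7.9] w 29.8 g 39.97739374637604
top 4.0 90.35000000000002 672
side 3.0 151.0 992
('top', 'side') [457.9 -57.2  95.6] 362.77502377005175
('top',) [454.4 -56.7  94.9] 94.8514716949313
('side',) [458.9 -57.4  94.7] 238.4380168158908
```

Request:
{"op": "move_arm", "data": {
  "motion": [
    {"tx": -0.002, "ty": 0.004, "tz": 0.02, "twist": 0},
    {"tx": -0.002, "ty": 0.004, "tz": 0.02, "twist": 0},
    {"tx": 0, "ty": 0, "tz": 0.015, "twist": 0},
    {"tx": 0, "ty": 0, "tz": 0.008, "twist": 0},
    {"tx": 0, "ty": 0, "tz": 0, "twist": 0},
    {"tx": 0, "ty": 0, "tz": 0, "twist": 0}
  ]
}}

```text
clock: 16.3
position: [0.4584, -0.0559, 0.1425]
ee_rot: [2.123, 2.316, 0.001]
force: [0.1, -0.1, -7.6]
width: 0.322
gripper_force: 40.0
```

```bash
python3 - <<'E'
from st import *
go([.4555,-.057,.126],95)
a=arm.get_image("side")[165:275,255:355,::-1]; b=arm.get_image("top")[205:270,235:320,::-1]
cv2.imwrite("pics/side_h.png",arm.get_image("side")[:,:,::-1])
a=cv2.resize(a,None,fx=5.4,fy=5.4,interpolation=2); b=cv2.resize(b,None,fx=3,fy=3,interpolation=2)
b=cv2.copyMakeBorder(b,0,a.shape[0]-b.shape[0],0,0,0); cv2.imwrite("pics/hoverc.png",cv2.convertScaleAbs(np.hstack([a,b]),alpha=1.3,beta=15)); print(a.shape,b.shape)
# predicted pixels, in crop coordinates, of core corners for three seat guesses
for g in([455.5,-57],[450,-53],[459,-57.4]):
    A=np.radians(95);X=np.array([np.cos(A),np.sin(A)]);Y=np.array([-X[1],X[0]]); P=[np.r_[np.array(g)/1e3+X*p*.051+Y*q*.015,.12] for p,q in((1,1),(1,-1),(-1,-1))]
    print(g,np.round((proj("side",P)-[255,165])*5.4,0).tolist())
E
```

```text
t 16.3 pos [ 0.4584 -0.0559  0.1425] toolx az 94.99 tilt [ 0.  0. -1.] d tool mm [-0.8 -3.  16.5] twist -0.0002 F [ 0.1 -0.1 -7.6] w 29.6 g 39.97763514518738
(594, 540, 3) (594, 255, 3)
[455.5, -57] [[370.0, 274.0], [325.0, 310.0], [157.0, 187.0]]
[450, -53] [[386.0, 273.0], [340.0, 309.0], [172.0, 186.0]]
[459, -57.4] [[364.0, 277.0], [318.0, 314.0], [150.0, 190.0]]
```

View pics/hoverc.png

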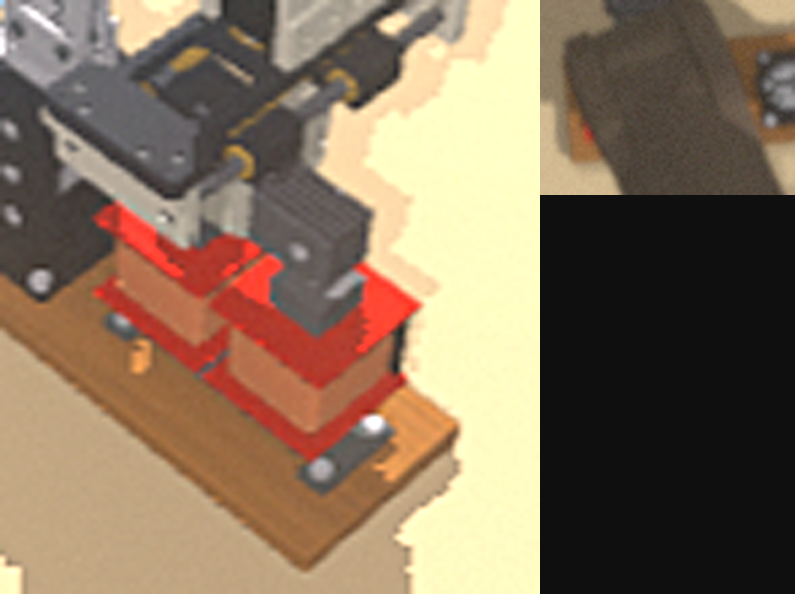

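The side crop shows the bar hovering parallel to the core. Its end edge (about 322 to 368) lies over the pole's (about 320 to 362), a few mm off at most. I refine the core position from the saved pictures first.

```bash
python3 - <<'E'
from st import *
im=cv2.imread("pics/top0.png").astype(int); e=im[:,:,2]-im[:,:,1]
print("top cols 246-302"); 
for r in range(224,256,1): print(r,' '.join('%2d'%(x//4) for x in e[r,246:302]))
for g in([454.4,-56.7],[450,-53],[457,-57]):
    A=np.radians(95);X=np.array([np.cos(A),np.sin(A)]);Y=np.array([-X[1],X[0]])
    print(g,np.round(proj("top",[np.r_[np.array(g)/1e3+X*s+Y*q*.015,.12] for s in(.051,.021,-.021,-.051) for q in(1,-1)]),1).tolist())
im=cv2.imread("pics/side0.png").astype(int); e=im[:,:,2]-im[:,:,1]
for r in range(196,236): print(r,' '.join('%2d'%(x//8) for x in e[r,270:335]))
E
```

```text
top cols 246-302
224  5  5  6  5  6  6  6  5  6  6  6  6  5  5  6  6  6  5  6  6  5  5  6  6  6  6  6  7  7  7  7  7  7  7  9  9  9 10 10 10 10 10 10 12 11 12 12 12 13 12 12 10  7  6  6  5
225  6  6  6  6  6  6  6  6  7  6  6  6  6  7  7  6  7  7  7  7  8  8  8  8  8  8  7  8  8 10 10 10 10 12 11 12 13 14 13 13 12 14 12 13 14 13 14 14 16 14 14 10  7  5  6  5
226  5  6  7  8  8  8  9  9  8  9  9  9  9 10  9  9 10 10  8 10  9 10 11 12 12 10  8  8 11 12 13 13 14 14 15 15 14 14 15 14 15 14 15 15 14 14 15 15 15 15 14 11  8  6  6  6
227  6  8 10 12 12 14 16 16 16 15 15 13 12 11 12 14 13 14 13 14 14 14 14 14 14 12  8  9 12 15 14 15 15 14 16 15 15 15 14 14 16 14 14 16 16 14 15 16 15 14 14 12  7  5  5  5
228  6 10 16 17 18 19 19 20 19 18 17 16 15 14 14 14 15 15 15 15 15 16 15 15 14 14 10  9 12 14 15 15 14 15 15 14 15 15 14 14 15 15 15 15 14 13 15 16 15 15 14 12  8  5  5  6
229  6 10 17 20 20 20 19 19 17 18 16 17 16 14 15 15 14 15 14 16 15 16 15 16 14 12  9  9 13 15 17 15 15 15 15 14 14 15 13 14 13 13 14 13 14 14 15 15 15 14 15 13  8  6  5  5
230  7 10 16 17 17 17 16 15 16 14 15 15 15 14 16 16
[... 12104 characters left out ...]
6  6  6  6  6  6  5  5 12 19 22 16  9 10 10 10 10 16 20 13  5  4  5  5  5  5  4  1  0  2  3  3  3  4  3
233  4  4  4  4  4  4  4  4  4  4  6  6  4  4  4  4  4  3  3  3  8 10  2  2  9 11  9  6  5  6  6  6  6  6  6  6  6  6  6 10 18 22 16  9 10 10  9 12 11  6  5  5  5  5  5  5  5  2 -1  1  2  2  3  3  3
234  4  3  4  4  4  4  4  4  4  4  4  4  4  4  4  4  4  4  3  3  3  0  7 14 11 11 10 10  7  6  6  6  6  6  6  6  6  6  6  6  8 16 20 16  8 17 20  8  5  5  5  5  5  5  5  6  9  8  6 13  8  3  3  3  3
235  4  4  4  4  4  4  4  4  4  4  4  4  4  4  4  4  4  4  4  4  4  3  4  9 12 11 11 11  9  6  6  6  6  6  6  6  6  6  6  6  5  5 12 18 22 18  8  5  5  5  5  5  5  5  6  9 10 10 10 11  6  4  3  3  3
```

```bash
python3 - <<'E'
from st import *
h=cv2.imread("pics/side_h.png").astype(int); s0=cv2.imread("pics/side0.png").astype(int)
for r in (204,208,212,216,219): print(r,h[r,308:332].sum(1).tolist() if 0 else h[r,310:330].tolist()) if 0 else print(r,[int(x.sum()//3) for x in h[r,308:330]],[int(x[2]-x[1]) for x in h[r,308:330]])
A=np.radians(95);X=np.array([np.cos(A),np.sin(A)]);Y=np.array([-X[1],X[0]])
c=np.array([.4584,-.0559])
for z in(.103,.12,.1367,.1667): print(z,np.round(proj("side",[np.r_[c+X*.051+Y*q*.015,z] for q in(1,-1)]),2).tolist())
E
```

```text
204 [60, 57, 55, 58, 55, 55, 62, 62, 57, 66, 61, 55, 62, 64, 55, 77, 130, 159, 154, 155, 153, 151] [5, 5, 8, 8, 9, 6, 5, 8, 4, 4, 5, 7, 8, 5, 4, 10, 24, 29, 28, 28, 28, 26]
208 [59, 60, 60, 63, 68, 69, 62, 57, 60, 64, 58, 56, 53, 51, 43, 114, 163, 157, 154, 154, 150, 165] [5, 6, 4, 5, 4, 5, 7, 6, 8, 6, 9, 7, 5, 6, 6, 20, 29, 27, 27, 27, 27, 29]
212 [60, 80, 110, 100, 66, 61, 61, 61, 52, 48, 52, 58, 57, 41, 91, 149, 160, 155, 154, 154, 154, 169] [3, 6, 6, 6, 6, 7, 4, 4, 5, 6, 8, 8, 3, -2, 7, 20, 27, 27, 27, 27, 28, 31]
216 [65, 64, 64, 61, 59, 59, 62, 59, 46, 56, 89, 113, 113, 114, 107, 86, 89, 103, 129, 150, 158, 157] [4, 8, 7, 6, 4, 6, 5, 5, 10, 8, 3, 3, -3, -9, 39, 145, 173, 142, 84, 30, 17, 24]
219 [62, 63, 65, 66, 67, 64, 64, 89, 120, 120, 98, 56, 47, 51, 85, 96, 95, 92, 91, 89, 85, 96] [8, 7, 6, 7, 6, 7, 8, 6, 5, 5, 5, 5, 2, 7, 109, 173, 161, 162, 161, 162, 169, 166]
0.103 [[322.38, 221.15], [314.05, 227.93]]
0.12 [[323.01, 216.52], [314.59, 223.32]]
0.1367 [[323.64, 211.85], [315.13, 218.67]]
0.1667 [[324.81, 203.2], [316.14, 210.04]]
```

Request:
{"op": "move_arm", "data": {
  "motion": [
    {"tx": -0.0023, "ty": -0.0027, "tz": 0, "twist": 0.001},
    {"tx": 0, "ty": 0, "tz": 0.005, "twist": 0},
    {"tx": 0, "ty": 0, "tz": 0.004, "twist": 0},
    {"tx": 0, "ty": 0, "tz": 0.003, "twist": 0},
    {"tx": 0, "ty": 0, "tz": 0, "twist": 0},
    {"tx": 0, "ty": 0, "tz": 0, "twist": 0}
  ],
  "squeeze": 25
}}

```text
clock: 17.05
position: [0.4554, -0.0587, 0.13]
ee_rot: [-2.125, -2.314, 0.0]
force: [-0.4, -0.0, -7.9]
width: 0.326
gripper_force: 25.0
```

```bash
python3 - <<'E'
from h import *
go([.4559,-.0584,.126],94.8)
E
```

```text
t 17.05 pos [ 0.4554 -0.0587  0.13  ] toolx az 94.88 tilt [-0.  0. -1.] d tool mm [0.2 0.5 4. ] twist 0.0009 F [-0.4 -0.  -7.9] w 30.0 g 24.9783593416214
```

Request:
{"op": "move_arm", "data": {
  "motion": [
    {"tx": 0, "ty": 0, "tz": 0.001, "twist": 0},
    {"tx": 0, "ty": 0, "tz": 0.001, "twist": 0},
    {"tx": 0, "ty": 0, "tz": 0.001, "twist": 0},
    {"tx": 0, "ty": 0, "tz": 0, "twist": 0}
  ]
}}

```text
clock: 17.45
position: [0.4554, -0.0588, 0.127]
ee_rot: [-2.125, -2.314, 0.0]
force: [-0.3, 0.9, -7.8]
width: 0.327
gripper_force: 25.0
```

Request:
{"op": "move_arm", "data": {
  "motion": [
    {"tx": 0, "ty": 0, "tz": 0.001, "twist": 0},
    {"tx": 0, "ty": 0, "tz": 0.001, "twist": 0},
    {"tx": 0, "ty": 0, "tz": 0, "twist": 0}
  ]
}}

```text
clock: 17.75
position: [0.4555, -0.0588, 0.1257]
ee_rot: [2.125, 2.313, -0.001]
force: [-4.5, -0.8, 3.6]
width: 0.328
gripper_force: 25.0
```

Request:
{"op": "move_arm", "data": {
  "motion": [
    {"tx": 0, "ty": 0, "tz": 0, "twist": 0},
    {"tx": 0, "ty": 0, "tz": 0, "twist": 0},
    {"tx": 0, "ty": 0, "tz": -0.015, "twist": 0},
    {"tx": 0, "ty": 0, "tz": -0.04, "twist": 0},
    {"tx": 0, "ty": 0, "tz": -0.05, "twist": 0},
    {"tx": 0.03, "ty": 0, "tz": -0.03, "twist": 0},
    {"tx": 0.05, "ty": 0, "tz": 0, "twist": 0},
    {"tx": 0.05, "ty": 0, "tz": 0, "twist": 0},
    {"tx": 0.05, "ty": 0, "tz": 0, "twist": 0},
    {"tx": 0.04, "ty": 0, "tz": 0, "twist": 0},
    {"tx": 0, "ty": 0, "tz": 0, "twist": 0}
  ],
  "gripper": 0.0
}}

```text
clock: 18.85
position: [0.4355, 0.1671, 0.2612]
ee_rot: [-2.114, -2.323, -0.006]
force: [1.6, -0.9, 0.2]
width: 0.5
gripper_force: 0.0
```

```bash
python3 - <<'E'
from st import *
go([.4555,-.0588,.126],95)
F={}
for c in("side","top"):
    cv2.imwrite(f"pics/{c}p.png",arm.get_image(c)[:,:,::-1])
    for r in arm.regions_of(c,"yoke"):
        P=atz(c,np.array(r["point"])*[560,420],.14)
        if np.hypot(P[0]-.456,P[1]+.057)<.04:
            m=r["region"].astype(float); print(c,r["conf"],m.sum())
            f=lambda v:np.abs(mask(c,v[0]/1e3,v[1]/1e3,v[2],.12)-m).sum()
            q=minimize(f,[456,-57,95],method="Nelder-Mead",options=dict(initial_simplex=[[456,-57,95],[462,-57,95],[456,-50,95],[456,-57,99]])); print("bar",np.round(q.x,1),q.fun)
# raw silhouette in the top picture: grey/dark vs red excess, profiles across the bar at three columns and along it
t=cv2.imread("pics/topp.png").astype(int); e=t[:,:,2]-t[:,:,1]
for col in (258,262,284,288): print("col",col,[int(x) for x in e[224:250,col]])
for row in (235,238,241): print("row",row,"L",[int(x) for x in e[row,248:262]],"R",[int(x) for x in e[row,284:298]])
for g in([453.3,-56.5],):
    print("expected flush bar top", np.round(proj("top",box(g[0]/1e3,g[1]/1e3,95,.12)),1)[4:].tolist())
E
```

```text
t 18.85 pos [0.4355 0.1671 0.2612] toolx az 95.39 tilt [ 0.002  0.004 -1.   ] d tool mm [-227.3   -1.7  134.4] twist 0.0043 F [ 1.6 -0.9  0.2] w 46.0 g 0.0
side 0.77 726.0
bar [457.3 -58.9  94.8] 41.375
top 0.59 413.0
bar [452.2 -57.8  95. ] 28.1875
col 258 [25, 23, 37, 50, 60, 63, 63, 61, 52, 34, 12, 3, 4, 4, 3, 2, 2, 2, 6, 12, 36, 66, 93, 98, 101, 104]
col 262 [26, 32, 40, 56, 59, 60, 65, 56, 44, 24, 6, 6, 5, 3, 2, 3, 2, 4, 8, 21, 45, 72, 87, 90, 86, 85]
col 284 [62, 78, 74, 65, 63, 56, 40, 19, 3, 0, 6, 3, 0, 2, 3, 0, 6, 28, 56, 82, 89, 93, 93, 83, 74, 49]
col 288 [69, 94, 105, 103, 85, 59, 32, 12, 1, 2, 0, 3, 3, 0, 4, 4, 14, 34, 68, 90, 90, 92, 94, 83, 64, 43]
row 235 L [37, 59, 67, 62, 64, 60, 51, 28, 12, 3, 3, 2, 2, 4] R [3, 4, 0, 2, 3, 2, 6, 8, 34, 69, 96, 98, 104, 103]
row 238 L [39, 54, 63, 63, 62, 65, 50, 25, 10, 2, 3, 3, 4, 2] R [3, 0, 2, 3, 4, 3, 3, 7, 24, 54, 78, 92, 98, 96]
row 241 L [42, 76, 85, 85, 79, 72, 56, 35, 11, 2, 2, 2, 0, 2] R [28, 27, 28, 32, 34, 40, 42, 46, 57, 74, 89, 91, 94, 88]
expected flush bar top [[255.2, 244.5], [254.1, 233.5], [291.5, 229.8], [292.6, 240.8]]
```

```bash
python3 - <<'E'
from st import *
h=cv2.imread("pics/sidep.png").astype(int)
A=np.radians(95);X=np.array([np.cos(A),np.sin(A)]);Y=np.array([-X[1],X[0]]); c=np.array([.4573,-.0589])
for z in(.103,.12,.15): print(z,np.round(proj("side",[np.r_[c+X*p*.051+Y*q*.015,z] for p,q in((1,1),(1,-1))]),2).tolist(),np.round(proj("side",[np.r_[c+X*.021-Y*.015,z]]),2).tolist())
g=h.sum(2)//3; e=h[:,:,2]-h[:,:,1]
for r in range(205,226): print(r,"gray",g[r,302:326].tolist(),"red",e[r,318:326].tolist())
E
```

```text
0.103 [[321.84, 220.19], [313.52, 226.95]] [[304.22, 220.07]]
0.12 [[322.46, 215.55], [314.05, 222.33]] [[304.63, 215.43]]
0.15 [[323.6, 207.1], [315.02, 213.9]] [[305.39, 206.96]]
205 gray [70, 102, 112, 92, 93, 101, 90, 96, 102, 89, 95, 101, 89, 93, 100, 87, 92, 112, 125, 141, 152, 147, 148, 147] red [4, 8, 18, 25, 27, 27, 27, 28]
206 gray [59, 64, 93, 115, 103, 95, 102, 97, 88, 99, 97, 90, 101, 97, 89, 98, 96, 86, 105, 123, 141, 152, 149, 147] red [6, 5, 5, 10, 23, 29, 27, 27]
207 gray [59, 57, 60, 83, 106, 104, 89, 95, 102, 89, 93, 103, 86, 89, 102, 88, 88, 101, 83, 87, 114, 139, 151, 148] red [6, 6, 6, 4, 5, 20, 27, 26]
208 gray [61, 59, 60, 55, 67, 99, 106, 85, 87, 99, 98, 88, 100, 99, 88, 97, 96, 87, 101, 94, 68, 113, 153, 149] red [4, 6, 6, 4, 3, 19, 26, 27]
209 gray [60, 57, 60, 58, 57, 62, 87, 108, 99, 84, 93, 97, 83, 94, 97, 83, 96, 97, 79, 66, 54, 117, 155, 149] red [6, 7, 7, 7, 8, 20, 28, 27]
210 gray [61, 62, 60, 60, 60, 56, 58, 73, 103, 110, 88, 94, 100, 90, 91, 103, 91, 79, 59, 48, 58, 117, 154, 149] red [7, 6, 6, 7, 6, 22, 28, 26]
211 gray [56, 58, 61, 60, 60, 60, 61
[... 1430 characters left out ...]
 57, 57, 59, 58, 62, 65, 68, 62, 53, 53, 48, 56, 56, 48, 68, 87, 89, 87, 89] red [6, 0, 3, 68, 142, 163, 151, 150]
222 gray [62, 61, 58, 61, 61, 59, 60, 59, 59, 58, 59, 61, 61, 57, 48, 49, 55, 55, 59, 59, 79, 89, 90, 89] red [1, 16, 60, 82, 124, 161, 153, 153]
223 gray [58, 60, 59, 60, 61, 60, 60, 59, 58, 61, 60, 58, 55, 53, 52, 47, 52, 59, 60, 59, 75, 90, 88, 89] red [19, 62, 90, 81, 125, 162, 155, 152]
224 gray [59, 58, 59, 61, 57, 59, 60, 60, 58, 60, 61, 59, 55, 55, 52, 52, 59, 63, 59, 59, 59, 77, 92, 86] red [63, 89, 88, 80, 75, 117, 153, 153]
225 gray [60, 59, 59, 56, 60, 59, 57, 60, 59, 59, 58, 59, 55, 52, 57, 58, 59, 59, 64, 59, 75, 94, 88, 90] red [90, 88, 80, 80, 121, 161, 158, 156]
```

The numbers show bar and pole edges continuous, and the flush error is about 1 mm. The yoke is seated and released, so next is the clamp.

Request:
{"op": "move_arm", "data": {
  "motion": [
    {"tx": 0, "ty": 0, "tz": -0.045, "twist": 0},
    {"tx": -0.01, "ty": 0, "tz": -0.045, "twist": 0},
    {"tx": -0.03, "ty": 0, "tz": -0.04, "twist": 0},
    {"tx": -0.045, "ty": 0, "tz": 0, "twist": 0},
    {"tx": -0.045, "ty": 0, "tz": 0, "twist": 0},
    {"tx": -0.045, "ty": 0, "tz": 0, "twist": 0},
    {"tx": -0.045, "ty": 0, "tz": 0, "twist": 0},
    {"tx": -0.045, "ty": 0, "tz": 0, "twist": 0},
    {"tx": -0.045, "ty": 0, "tz": 0, "twist": 0},
    {"tx": -0.045, "ty": 0, "tz": 0, "twist": 0},
    {"tx": -0.045, "ty": 0, "tz": 0, "twist": 0},
    {"tx": -0.02, "ty": 0, "tz": 0, "twist": 0}
  ],
  "gripper": 1,
  "squeeze": 20
}}

```text
clock: 20.25
position: [0.4705, -0.265, 0.3891]
ee_rot: [-2.135, -2.304, 0.003]
force: [-0.4, -1.0, -0.0]
width: 0.004
gripper_force: 0.0
```

```bash
cat > stc.py <<'E'
from h import *
def stc(s,z,l=0): # stand point to tool shift
    a=np.radians(95); X=np.array([np.cos(a),np.sin(a)]); p=np.array([.4562,-.0568])+s*X+l*np.array([X[1],-X[0]]); go([*p,z],95)
    st=arm.observe()["position"]; d=st[:2]-[.4562,-.0568]; print("TCP stand x,lat mm",np.round([d@X*1e3,d@[X[1],-X[0]]*1e3],1))
E
python3 - <<'E'
from stc import *
stc(-.198,.262)
u=[r for c in("side","top") for r in [arm.get_image(c) is not None and arm.place_of(c,"handle_grip")]]
print([[ (np.round(np.array(x["point"])*[560,420],1).tolist(),round(x["conf"],2)) for x in r[:2]] for r in u])
# predictions for handle angle at start picture
a=np.radians(95); X=np.r_[np.cos(a),np.sin(a),0]
for t in(.7,.8,.85,.9): P=np.r_[.4562,-.0568,.16]-X*(.14+.11*np.cos(t))+[0,0,.11*np.sin(t)]; print(t,P.round(3),proj("side",P).round(1),proj("top",P).round(1))
E
```

```text
t 20.25 pos [ 0.4705 -0.265   0.3891] toolx az 94.36 tilt [-0.002 -0.001 -1.   ] d tool mm [ 10.8   4.  127.1] twist -0.0071 F [-0.4 -1.  -0. ] w 0.4 g 0.0
TCP stand x,lat mm [-208.7   -4. ]
[[([237.4, 125.8], 0.72)], [([357.2, 228.4], 0.64)]]
0.7 [ 0.476 -0.28   0.231] [[238.9 129.2]] [[360.1 226.7]]
0.8 [ 0.475 -0.273  0.239] [[240.8 128. ]] [[357.8 226.9]]
0.85 [ 0.475 -0.269  0.243] [[241.8 127.5]] [[356.4 227. ]]
0.9 [ 0.474 -0.264  0.246] [[242.9 127.1]] [[355.  227.1]]
```

Request:
{"op": "move_arm", "data": {
  "motion": [
    {"tx": 0.011, "ty": 0.004, "tz": 0.02, "twist": -0.007},
    {"tx": 0, "ty": 0, "tz": 0.04, "twist": 0},
    {"tx": 0, "ty": 0, "tz": 0.035, "twist": 0},
    {"tx": 0, "ty": 0, "tz": 0.02, "twist": 0},
    {"tx": 0, "ty": 0, "tz": 0.008, "twist": 0},
    {"tx": 0, "ty": 0, "tz": 0, "twist": 0},
    {"tx": 0, "ty": 0, "tz": 0, "twist": 0}
  ]
}}

```text
clock: 21.15
position: [0.4762, -0.2463, 0.2685]
ee_rot: [2.11, 2.325, 0.001]
force: [-0.2, -0.1, 0.5]
width: 0.003
gripper_force: 0.0
```

```bash
python3 - <<'E'
from stc import *
stc(-.198,.25)
# path of the TCP: contact corner 9.5 mm outward while the handle slopes
for t in np.arange(.85,-.01,-.1): print(round(t,2),np.round([-140-110*np.cos(t)+9*np.sin(t)+9.5*np.sin(t)**.5 if t>0 else -250,160+110*np.sin(t)+9*np.cos(t)],1))
E
```

```text
t 21.15 pos [ 0.4762 -0.2463  0.2685] toolx az 95.54 tilt [ 0.002 -0.001 -1.   ] d tool mm [-7.4 -3.5 18.5] twist 0.0061 F [-0.2 -0.1  0.5] w 0.3 g 0.0
TCP stand x,lat mm [-190.5    3.4]
0.85 [-197.6  248.6]
0.75 [-206.5  241.6]
0.65 [-214.7  233.7]
0.55 [-222.2  225.2]
0.45 [-228.9  216. ]
0.35 [-234.7  206.2]
0.25 [-239.6  195.9]
0.15 [-243.7  185.3]
0.05 [-247.3  174.5]
```

Request:
{"op": "move_arm", "data": {
  "motion": [
    {"tx": -0.007, "ty": -0.0035, "tz": 0.008, "twist": 0.006},
    {"tx": 0, "ty": 0, "tz": 0.011, "twist": 0},
    {"tx": -0.0045, "ty": 0, "tz": 0.0035, "twist": 0},
    {"tx": -0.0045, "ty": 0, "tz": 0.0035, "twist": 0},
    {"tx": -0.004, "ty": 0, "tz": 0.004, "twist": 0},
    {"tx": -0.004, "ty": 0, "tz": 0.004, "twist": 0},
    {"tx": -0.0035, "ty": 0, "tz": 0.0045, "twist": 0},
    {"tx": -0.0035, "ty": 0, "tz": 0.0045, "twist": 0}
  ]
}}

```text
clock: 21.95
position: [0.4748, -0.2766, 0.2237]
ee_rot: [-2.121, -2.315, -0.002]
force: [-0.6, 5.6, 4.6]
width: 0.004
gripper_force: 3.7
```

```bash
python3 - <<'E'
from stc import *
stc(-.222,.225)
E
```

```text
t 21.95 pos [ 0.4748 -0.2766  0.2237] toolx az 95.02 tilt [-0.     0.002 -1.   ] d tool mm [-1.4  0.6 -1.3] twist 0.0002 F [-0.6  5.6  4.6] w 0.3 g 3.6966960690915585
TCP stand x,lat mm [-220.6   -0.6]
```

Request:
{"op": "move_arm", "data": {
  "motion": [
    {"tx": -0.004, "ty": 0, "tz": 0.0045, "twist": 0},
    {"tx": -0.0035, "ty": 0, "tz": 0.0045, "twist": 0},
    {"tx": -0.003, "ty": 0, "tz": 0.005, "twist": 0},
    {"tx": -0.003, "ty": 0, "tz": 0.005, "twist": 0},
    {"tx": -0.0025, "ty": 0, "tz": 0.005, "twist": 0},
    {"tx": -0.0025, "ty": 0, "tz": 0.005, "twist": 0},
    {"tx": -0.002, "ty": 0, "tz": 0.0055, "twist": 0},
    {"tx": -0.002, "ty": 0, "tz": 0.005, "twist": 0},
    {"tx": -0.002, "ty": 0, "tz": 0.005, "twist": 0}
  ]
}}

```text
clock: 22.85
position: [0.4771, -0.301, 0.1793]
ee_rot: [-2.121, -2.316, -0.002]
force: [-1.6, 5.0, 5.9]
width: 0.009
gripper_force: 3.1
```

```bash
python3 - <<'E'
from stc import *
stc(-.247,.169)
E
```

```text
t 22.85 pos [ 0.4771 -0.301   0.1793] toolx az 95.02 tilt [ 0.     0.002 -1.   ] d tool mm [-2.   0.4 10.3] twist 0.0002 F [-1.6  5.   5.9] w 0.9 g 3.072480820119381
TCP stand x,lat mm [-245.1   -0.4]
```

Last stretch: straight down in small steps until the stop.

Request:
{"op": "move_arm", "data": {
  "motion": [
    {"tx": -0.001, "ty": 0, "tz": 0.003, "twist": 0},
    {"tx": 0, "ty": 0, "tz": 0.003, "twist": 0},
    {"tx": 0, "ty": 0, "tz": 0.002, "twist": 0},
    {"tx": 0, "ty": 0, "tz": 0.0015, "twist": 0},
    {"tx": 0, "ty": 0, "tz": 0, "twist": 0}
  ]
}}

```text
clock: 23.35
position: [0.4773, -0.3025, 0.1709]
ee_rot: [2.123, 2.316, 0.001]
force: [-3.8, 4.7, 14.0]
width: 0.003
gripper_force: 6.8
```

Request:
{"op": "move_arm", "data": {
  "motion": [
    {"tx": 0, "ty": 0, "tz": 0.001, "twist": 0},
    {"tx": 0, "ty": 0, "tz": 0.001, "twist": 0},
    {"tx": 0, "ty": 0, "tz": 0, "twist": 0}
  ]
}}

```text
clock: 23.65
position: [0.4775, -0.3026, 0.1704]
ee_rot: [2.122, 2.315, 0.0]
force: [-8.7, 5.9, 28.6]
width: 0.005
gripper_force: 14.4
```

Request:
{"op": "move_arm", "data": {
  "motion": [
    {"tx": 0, "ty": 0, "tz": -0.01, "twist": 0},
    {"tx": 0, "ty": 0, "tz": -0.03, "twist": 0},
    {"tx": 0, "ty": 0, "tz": -0.045, "twist": 0},
    {"tx": -0.03, "ty": 0, "tz": -0.045, "twist": 0},
    {"tx": -0.04, "ty": 0, "tz": -0.03, "twist": 0},
    {"tx": -0.04, "ty": 0, "tz": 0, "twist": 0},
    {"tx": 0, "ty": 0, "tz": 0, "twist": 0},
    {"tx": 0, "ty": 0, "tz": 0, "twist": 0}
  ]
}}

```text
clock: 24.45
position: [0.4857, -0.4116, 0.3234]
ee_rot: [-2.124, -2.312, -0.0]
force: [0.2, 0.7, 0.1]
width: 0.006
gripper_force: 0.0
```

```bash
python3 - <<'E'
from st import *
a=np.radians(95); X=np.r_[np.cos(a),np.sin(a),0]; go([.47,-.4,.3],95)
for t in(0,.05,.1,.2): P=np.r_[.4562,-.0568,.16]-X*(.14+.11*np.cos(t))+[0,0,.11*np.sin(t)]; print(t,proj("side",P).round(1),proj("top",P).round(1))
for c in("side","top"):
    cv2.imwrite(f"pics/{c}e.png",arm.get_image(c)[:,:,::-1]); print(c,[np.round(np.array(r["point"])*[560,420],1).tolist() for r in arm.place_of(c,"handle_grip")[:2]])
    for r in arm.place_of(c,"clamp_pad")[:1]: print("pad",np.round(np.array(r["point"])*[560,420],1))
o=cv2.imread("pics/sidep.png").astype(int); n=cv2.imread("pics/sidee.png").astype(int)
g=lambda m:m.sum(2)//3
for r in (208,210,216,219): print(r,g(o)[r,316:326].tolist(),g(n)[r,316:326].tolist())
E
```

```text
t 24.45 pos [ 0.4857 -0.4116  0.3234] toolx az 94.84 tilt [-0.001  0.001 -1.   ] d tool mm [ 12.9 -14.6  23.4] twist -0.0018 F [0.2 0.7 0.1] w 0.6 g 0.0
0 [[233.6 146.4]] [[365.1 226.8]]
0.05 [[233.5 144.8]] [[365.4 226.7]]
0.1 [[233.5 143.3]] [[365.6 226.6]]
0.2 [[233.7 140.3]] [[365.8 226.5]]
side [[232.9, 148.0]]
pad [299.6 195.8]
top [[275.8, 237.6], [364.2, 227.4]]
208 [88, 97, 96, 87, 101, 94, 68, 113, 153, 149] [87, 98, 96, 87, 100, 93, 65, 113, 151, 147]
210 [91, 103, 91, 79, 59, 48, 58, 117, 154, 149] [90, 99, 91, 78, 57, 49, 55, 117, 150, 147]
216 [49, 52, 56, 52, 49, 64, 89, 88, 89, 101] [50, 53, 53, 51, 50, 63, 86, 88, 87, 96]
219 [52, 56, 63, 60, 51, 53, 81, 90, 91, 90] [48, 57, 58, 59, 53, 50, 80, 88, 87, 86]
```

The handle is on its stop, the pad is over the yoke's middle, the yoke has not moved and the robot is clear. I'm handing in.

```bash
python3 -c "
from cell import arm
print(arm.sign_off())"
```

```text
the job is handed in; nothing more can be done
None
```

I took the 102 mm yoke from the rack, set it across the pole ends flush to about 1 mm as measured in the pictures, pushed the clamp handle down onto its stop, and handed the job in at about 25 s; no verdict came back. The moves can't tilt the tool, so I pulled the bar out by its lower end in front of the canopy and re-gripped it at the middle on the table.

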